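Twist the sample bottle home in the shaker and lock it in

TASK

Load the shaker: swing its retainer arm well clear of the holder, then put the small white screw-cap bottle upright into the snug holder and work it down with a twisting motion and only light pressure until it sits fully on the bottom. Never force it, or the sprung holder block is overloaded. Then swing the retainer arm back shut over the bottle's cap, leaving the other things on the bench as they stand.

Things in the scene. Friction and masses are not known exactly. Their poses are not given: they have to be found in the camera images.
- bottle_mid (a point): centre (half-way up) of the small plain white screw-cap bottle that goes into the holder; round, 37 mm diameter up to 64 mm, then a 28 mm diameter cap up to 74 mm in all; z is up its axis; 0.07 to 0.14 kg. The lowest 30 mm go into the holder: to seat it, grip it with the fingertips at least 34 mm above its underside
- holder_mouth (a point): centre of the mouth of the holder's round bore, level with the top of the bare metal block (80 x 80 mm). The bore is 42 mm wide (48 at its bevelled rim), 30 mm deep, open upwards; z points up. The bottle goes loosely into the first 12 mm; from there eight sprung rubber bumps round the bore squeeze it and friction holds it back: 30 to 45 N against a straight push
- holder_floor (a point): centre of the bottom of the bore; z up. Home: the bottle's underside rests here, its centre 37 mm above. If the bottle is turned about its upright axis while it goes down (to and fro or one way, some 0.3 rad for every mm or two), it needs only about 8 to 15 N; the turning takes up to 0.9 N m
- block (a joint): how far the holder block is pushed down on its springs, m: 0 at rest, 1 mm for every 4 N of downward push; beyond 0.007 (about 28 N) it is overloaded. Range 0 to 0.012
- retainer_knob (a point): middle, half-way up, of the upright round black knob (14 mm diameter, 30 mm tall) on the free end of the retainer arm: a flat steel bar 8 mm thick, its top 15 mm below this point, with a 40 mm disc under the knob. Shut, the disc stands right over the holder, its underside 4.5 mm above the cap of a bottle that is home; over a higher bottle it cannot shut
- pivot (a point): on the upright pivot axis of the retainer arm, at the height of the bar's top; 90 mm from the knob's axis and 90 mm from the holder's. The post below is 16 mm in diameter. The shaker's base (180 x 96 x 24 mm) is fixed to the bench; x points from the holder to the pivot, z up
- retainer (a joint): swing of the retainer arm, rad: 0 shut (stop), 1.9 fully open (stop); seen from above it opens clockwise, to the robot's left, and stays where it is left (light friction, under 2 N at the knob)
- jar_amber: brown screw-cap reagent bottle, 55 mm across, 123 mm tall; a bystander to be left alone (not moved by more than 40 mm, not knocked over); origin at the centre of its underside
- measuring_cylinder: slim clear measuring cylinder on a square foot, 46 mm across the foot, 138 mm tall; a bystander to be left alone (not moved by more than 40 mm, not knocked over); origin at the centre of its underside
- vial_e: clear vial with a black cap, 23 mm across, 48 mm tall; a bystander to be left alone (not moved by more than 40 mm, not knocked over); origin at the centre of its underside
- spray_vial: slim clear spray vial with a white cap, 19 mm across, 67 mm tall; a bystander to be left alone (not moved by more than 40 mm, not knocked over); origin at the centre of its underside
- red_cap_bottle: squat wide screw-cap bottle, 62 mm across, 116 mm tall; a bystander to be left alone (not moved by more than 40 mm, not knocked over); origin at the centre of its underside
Mind the look-alikes: they are no part of the job. What is shaped like the part that bears bottle_mid but pink is not meant.

How it is judged:
By the outcome, as a careful person would: the job done as asked, in the order asked, and still so for the second after the job is handed in, with the robot touching nothing.
It also fails if it takes over 67 s, if anything falls off the work surface, if the arm or the gripper's body presses on something with over 40 N, if the wrist force passes 120 N, or if a joint passes its speed limit or range.

ROBOT

A 7-joint arm with a two-finger parallel gripper is mounted at the origin on a cart in front of the work surface, level with it; the furniture and walls round the work are solid. World frame = base frame: x ahead of the robot, y to its left, z up, the work surface at z = 0. Lengths are in mm, angles in rad, forces in N, time in s.
With the tool pointing down it reaches from about 400 to 750 mm from the base axis. Payload 19.5 kg.
Tool frame: the origin (TCP) lies midway between the tips of the shut fingers; the grasp point (between the pads) lies 19 mm behind it (bot.grip_point_offset is the distance from the TCP to the grasp point, in mm); z points along the fingers, y is the direction in which the jaws open and shut (so a half turn about z gives the same grasp; the last joint's range is limited). The gripper opens to 85 mm and grips with 20 to 120 N. Pads are 22 mm wide; open, the fingers measure 114 mm over their backs; the gripper's body (76 mm by 85 mm) begins 54 mm behind the grasp point. The pads swing forward as they close: fully open they stand 13 mm farther back than shut.
Start: joints at [-1.277, 0.707, -0.028, 1.485, 0.022, 0.951, -0.075], TCP at [189.463, 542.861, 231.268] pointing down, gripper open.
Joint ranges: [-2.71, 2.71], [-0.32, 2.16], [-1.57, 1.52], [0, 2.45], [-1.46, 4.6], [0, 2.02], [-2.83, 2.83]. Speed limits (rad/s): [1.89, 1.89, 2.57, 2.57, 3.01, 3.01, 3.01].

INTERFACE

Orientations are given as a unit quaternion [x, y, z, w].
In Python, from cell import bot gives the robot as it stands. Calls block until the motion is done:
- bot.movep(position, orientation): joint-space move of the TCP to a pose.
- bot.move_l(position, rot=None, rate=150, max_force=None): straight line of the TCP; rot=None keeps the orientation; rate is the mean speed in mm/s. With max_force (N) it stops when the force on the tool has changed by that much, and returns True; else False.
- bot.move_j(angles): joint-space move.
- bot.open() and bot.gripper_close(grasp_force=None): open the fingers fully, or close them until they stop; grasp_force is the grip in N (None keeps the last).
- bot.dwell(seconds).
- bot.ik(position, orientation): joint angles nearest the present ones, or None.
- bot.capture(name): name is "side" or "top"; returns the picture (420x560x3 uint8, red, green, blue); there is no depth.
- bot.calibration(name): a dict with "K" (3x3 intrinsics, pixels), "xyz" and "rotation" of the camera in the world. Camera axes: x right, y up, looking along -z (the intrinsics and any distortion apply to the point x, -y, -z); pixel columns grow to the right and rows downward; lengths in mm; the calibration is good to about 2 mm. A picture is of the moment at which its call begins. calibration takes no time and is no camera call.
A pose or a line that the arm cannot do raises bot.MotionError and nothing moves.
- bot.close_job(): hands the job in, once; it reports no verdict.
Readings, each from a call of its own:
- bot.current_time_s(): time.
- bot.current_q(): joint angles.
- bot.current_joint_velocities(): joint speeds.
- bot.current_joint_efforts(): joint torques, N m.
- bot.current_eef_pos(): TCP position.
- bot.current_ee_rot(): TCP orientation.
- bot.current_ft_force(): force on the tool from outside, world axes, zero at the start.
- bot.current_moment(): the same for the moment, N m.
- bot.current_finger_gap(): finger opening in mm.
Only numpy, scipy, OpenCV 4.12 (cv2) and the standard library are available. Lean on these libraries where they do the work, as an engineer would, in place of code of your own. Each camera call takes 0.05 s, during which the arm holds its last target.

## Working session

There is one attempt and no reset: what is moved stays moved. The work goes in short steps, each a Python script; the robot and the scene stay as the last script left them, time stands still between calls to the robot, and variables do not carry over. Pictures are saved under pics/ and viewed, and the job is handed in when it is done.

```bash
ls; mkdir -p pics; python3 - <<'E'
from cell import bot
import cv2
for n in("side","top"):
    cv2.imwrite(f"pics/{n}0.png",bot.capture(n)[:,:,::-1]); print(n,bot.calibration(n))
print(bot.current_time_s(),bot.current_ee_rot(),bot.current_finger_gap(),bot.grip_point_offset)
E
```

```text
pics
side {'K': array([[407.51591741,   0.        , 283.31908821],
       [  0.        , 407.51591741, 207.21515073],
       [  0.        ,   0.        ,   1.        ]]), 'xyz': array([  47.4620809 , -898.9189839 ,  851.37417779]), 'rotation': array([ 0.43569459, -0.10979958, -0.20752526,  0.86893472])}
top {'K': array([[459.8539627 ,   0.        , 281.31872489],
       [  0.        , 459.8539627 , 212.49898295],
       [  0.        ,   0.        ,   1.        ]]), 'xyz': array([ 401.18213375,  -31.67515691, 1257.20495534]), 'rotation': array([-0.03673798,  0.02493796,  0.71501494, -0.69769768])}
0.1 [ 1.67127659e-01  9.85935162e-01 -4.45754625e-04 -5.04349525e-05] 85.30690634504776 18.700000000000003
```

View pics/side0.png

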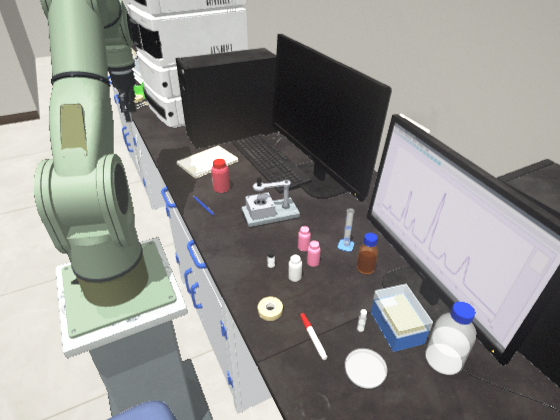

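View pics/top0.png

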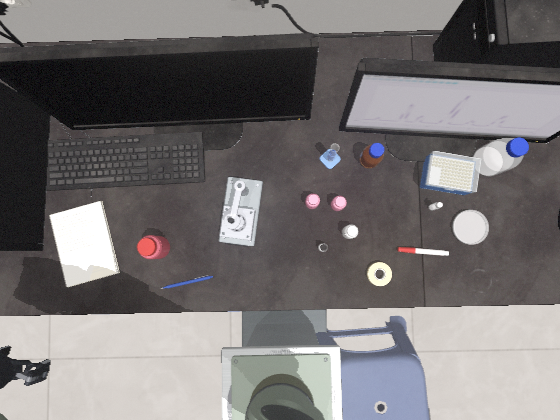

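```bash
cat > h.py <<'E'
import numpy as np, cv2
from scipy.spatial.transform import Rotation as R
from cell import bot
def cam(n):
    c=bot.calibration(n); return c["K"],np.array(c["xyz"]),R.from_quat(c["rotation"]).as_matrix(),c
def proj(n,p):
    K,t,M,_=cam(n); q=M.T@(np.array(p,float)-t); q=np.array([q[0],-q[1],-q[2]]); u=K@q; return u[:2]/u[2]
def ray(n,px):
    K,t,M,_=cam(n); d=np.linalg.inv(K)@np.array([px[0],px[1],1.]); d=M@np.array([d[0],-d[1],-d[2]]); return t,d/np.linalg.norm(d)
def onz(n,px,z):
    t,d=ray(n,px); return t+d*(z-t[2])/d[2]
def tri(pt,ps):
    a,d=ray("top",pt); b,e=ray("side",ps)
    s=np.linalg.lstsq(np.c_[d,-e],b-a,rcond=None)[0]; P=a+d*s[0];Q=b+e*s[1]; return (P+Q)/2,np.linalg.norm(P-Q)
E
python3 - <<'E'
from h import *
for n in("side","top"):
    print(n,proj(n,[0,0,0]),proj(n,[189,543,231]),proj(n,[400,0,0]),cam(n)[3].keys())
s=cv2.imread("pics/side0.png");t=cv2.imread("pics/top0.png")
cv2.imwrite("pics/s1.png",cv2.resize(s[165:295,230:390],None,fx=5,fy=4.6,interpolation=cv2.INTER_CUBIC) if 0 else cv2.resize(s[170:290,230:390],None,fx=5,fy=5,interpolation=cv2.INTER_CUBIC))
cv2.imwrite("pics/t1.png",cv2.resize(t[140:260,210:370],None,fx=5,fy=5,interpolation=cv2.INTER_CUBIC))
E
```

```text
side [117.0404346 285.0675615] [131.89705961 120.06687504] [249.83640351 242.22515419] dict_keys(['K', 'xyz', 'rotation'])
top [281.37984704 404.95094906] [ 31.00719083 355.5480551 ] [277.89259041 253.34311293] dict_keys(['K', 'xyz', 'rotation'])
```

View pics/s1.png

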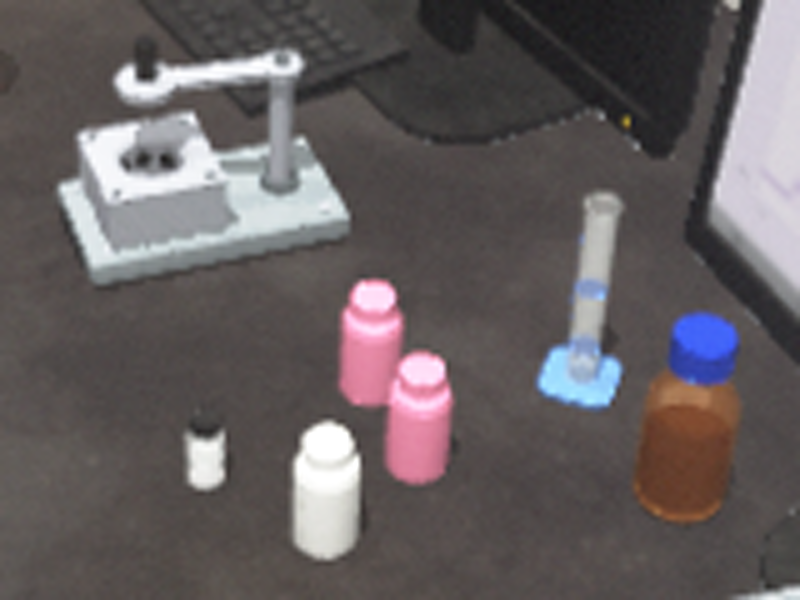

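View pics/t1.png

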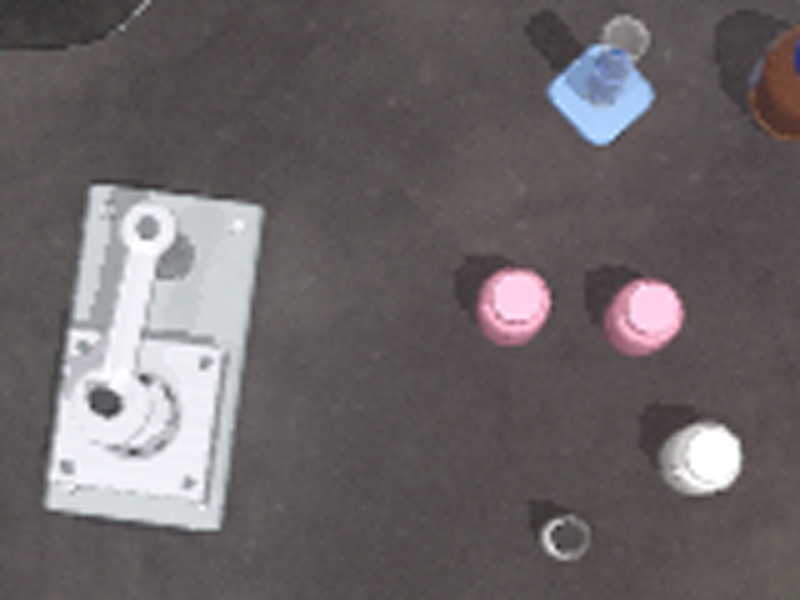

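```bash
python3 - <<'E'
from h import *
s=cv2.imread("pics/side0.png");t=cv2.imread("pics/top0.png")
def z(im,x,y,w,h,f,n):
    o=cv2.resize(im[y:y+h,x:x+w],None,fx=f,fy=f,interpolation=cv2.INTER_CUBIC)
    for i in range(0,w,5): cv2.putText(o,str(x+i),(i*f,10),0,.35,(0,255,255),1); cv2.line(o,(i*f,0),(i*f,h*f),(0,90,0) ,1)
    for i in range(0,h,5): cv2.putText(o,str(y+i),(0,i*f+4),0,.35,(0,255,255),1); cv2.line(o,(0,i*f),(w*f,i*f),(0,90,0) ,1)
    cv2.imwrite(n,o)
z(s,240,175,62,50,12,"pics/s2.png"); z(t,216,175,50,48,12,"pics/t2.png")
E
```

```text
(no output)
```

View pics/s2.png

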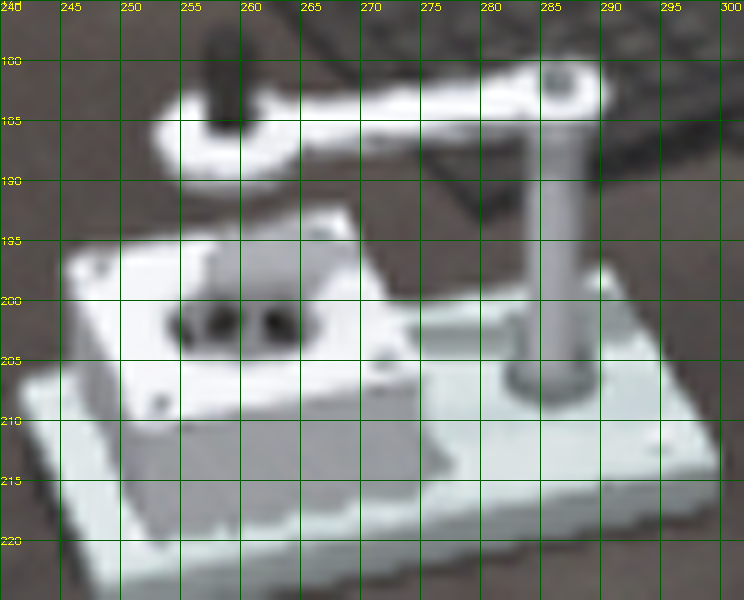

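View pics/t2.png

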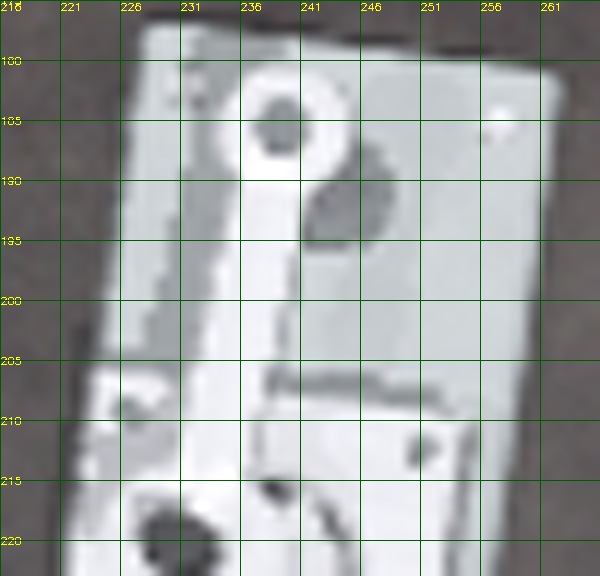

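```bash
python3 - <<'E'
from h import *
P={}
for k,a,b in [("TL",(226.8,208.9),(266.8,194.3)),("TR",(251.3,212.4),(272,205)),("BL",(223.2,233.2),(248.3,197.2)),("BR",(247.8,236.4),(253.3,208.6)),
 ("pivot",(239.4,185.4),(286.3,181.7)),("knobtop",(231,220.4),(258.8,177.3))]:
    P[k]=tri(a,b); print(k,P[k][0].round(1),P[k][1].round(1))
c=sum(P[k][0] for k in("TL","TR","BL","BR"))/4; print("mouth",c)
# base top corners & bottle
print(onz("top",(228.3,177.3),24),onz("top",(262,181.2),24))
for n,lo in(("top",None),("side",None)):
    im=cv2.imread(f"pics/{n}0.png"); h=cv2.cvtColor(im,cv2.COLOR_BGR2HSV)
    m=((h[...,2]>120)&(h[...,1]<40)).astype(np.uint8)
    r=(330,215,370,250) if n=="top" else(283,250,308,288)
    k=np.zeros_like(m);k[r[1]:r[3],r[0]:r[2]]=m[r[1]:r[3],r[0]:r[2]]
    N,l,st,ce=cv2.connectedComponentsWithStats(k)
    i=1+np.argmax(st[1:,4]);print(n,st[i],ce[i])
for z in(0,74): print(z)
E
```

```text
TL [519.5 128.5  66. ] 1.9
TR [508.4  64.8  66.8] 1.3
BL [456.3 138.6  67.5] 1.8
BR [446.4  75.   66. ] 1.7
pivot [571.7  88.3 125. ] 2.1
knobtop [482.6 106.6 156.7] 1.9
mouth [482.65131815 101.73555334  66.58525254]
[608.8913506  129.34242631  24.        ] [595.76804107  37.97427696  24.        ]
top [342 224  17  15 188] [349.94148936 231.36170213]
side [288 254  14  28 336] [294.62797619 267.93154762]
0
74
```

```bash
cat >> h.py <<'E'
def Q(a): # tool down, tool y along world angle a+pi/2
    return (R.from_euler('z',a)*R.from_euler('y',np.pi)).as_quat()
piv=np.array([571.7,88.3]); a0=np.arctan2(101.7-88.3,482.7-571.7)
def knob(th): 
    f=a0-th; return piv+90*np.array([np.cos(f),np.sin(f)])
def head(th): return a0-th-np.pi/2   # opening heading
E
python3 - <<'E'
from h import *
print("bottle cap",tri((353,230.6),(295.6,257.6)),onz("top",(353,230.6),74))
print("side base rim->",onz("side",(295,278),0), "a0",a0)
for z in(50,150,300): print("mon",z,onz("top",(240,123),z),onz("top",(200,125),z),onz("side",(365,193),z))
print("red",onz("top",(150,246),116))
q=bot.current_q()
for off in(0,np.pi/2,-np.pi/2,np.pi):
  for th in(0,.8,1.6):
    p=knob(th); h=head(th)
    for nm,s in(("open",-1),("shut",1)):
      x=np.r_[p+s*22*np.array([np.cos(h),np.sin(h)]),133]
      j=bot.ik(x,Q(h+off)); print(off.__round__(2),th,nm,x.round(),None if j is None else np.round(j,2))
E
```

```text
bottle cap (array([ 453.92324891, -195.71249702,   77.81361239]), np.float64(0.9987029235167063)) [ 453.63863797 -196.02784362   74.        ]
side base rim-> [ 4.53978394e+02 -1.97636214e+02  1.13686838e-13] a0 2.9921533158586664
mon 50 [751.03139175  92.44987117  50.        ] [748.64626741 200.23414118  50.        ] [838.9415182    5.13675123  50.        ]
mon 150 [722.05128721  82.1678534  150.        ] [719.86373698 181.02370826 150.        ] [ 740.17623985 -107.67643394  150.        ]
mon 300 [678.58113041  66.74482674 300.        ] [676.68994133 152.20805889 300.        ] [ 592.02832233 -276.89621171  300.        ]
red [425.8532325  314.89811518 116.        ]
0 0 open [479.  80. 133.] [ 0.1   0.79 -0.6   1.91  0.71  0.66  2.05]
0 0 shut [486. 123. 133.] [ 0.01  0.8  -0.59  1.86  0.68  0.69  2.01]
0 0.8 open [501. 149. 133.] [-0.16  0.79 -0.36  1.79  0.43  0.64  1.43]
0 0.8 shut [537. 174. 133.] [-0.18  0.84 -0.37  1.63  0.41  0.75  1.45]
0 1.6 open [566. 181. 133.] [-0.28  0.86 -0.18  1.52  0.19  0.77  0.86]
0 1.6 shut [609. 173. 133.] [-0.24  0.92 -0.18  1.36  0.19  0.88  0.91]
[... 644 characters left out ...]
1  1.79 -0.01  0.57  0.29]
-1.57 0.8 shut [537. 174. 133.] [-0.37  0.82  0.01  1.64 -0.01  0.68  0.26]
-1.57 1.6 open [566. 181. 133.] [-0.46  0.87  0.19  1.53 -0.21  0.76 -0.35]
-1.57 1.6 shut [609. 173. 133.] [-0.42  0.93  0.2   1.37 -0.21  0.87 -0.34]
3.14 0 open [479.  80. 133.] [-0.33  0.75  0.18  1.92 -0.26  0.49 -0.12]
3.14 0 shut [486. 123. 133.] [-0.41  0.76  0.19  1.87 -0.25  0.53 -0.21]
3.14 0.8 open [501. 149. 133.] [-0.54  0.81  0.36  1.8  -0.46  0.62 -0.85]
3.14 0.8 shut [537. 174. 133.] [-0.55  0.86  0.36  1.65 -0.42  0.72 -0.94]
3.14 1.6 open [566. 181. 133.] [-0.66  0.96  0.67  1.54 -0.71  0.9  -1.5 ]
3.14 1.6 shut [609. 173. 133.] [-0.61  1.01  0.68  1.38 -0.69  0.99 -1.53]
```

```bash
cat >> h.py <<'E'
def kpose(th,s,d,z):
    h=head(th); p=knob(th)+s*d*np.array([np.cos(h),np.sin(h)]); return np.r_[p,z],Q(h-np.pi/2)
def rd(): print(round(bot.current_time_s(),2),np.round(bot.current_eef_pos(),1),np.round(bot.current_ft_force(),1),round(bot.current_finger_gap(),1))
E
python3 - <<'E'
from h import *
bot.gripper_close(20); rd()
p,q=kpose(0,-1,32,190); bot.movep(p,q); rd()
p[2]=133; print(bot.move_l(p,rate=150,max_force=8)); rd()
for th in np.arange(0.1,1.56,.18):
    p,q=kpose(th,-1,21,133)
    f=bot.move_l(p,q,rate=100,max_force=12); rd()
    if f: print("stopped",th); break
cv2.imwrite("pics/t3.png",cv2.resize(bot.capture("top")[130:280,130:330,::-1],None,fx=4,fy=4))
E
```

```text
0.87 [189.5 542.9 231.3] [ 0.6  0.3 -0.2] 0.1
2.87 [478.   70.9 190.1] [ 0.3 -0.2 -0.4] -0.0
False
3.4 [478.1  70.5 133.4] [ 0.2 -0.5 -0.1] -0.0
3.75 [479.5  90.2 133.7] [ 0.3 -0.4  0. ] 0.5
4.08 [481.1 106.1 133.2] [-0.5 -0.5  0.2] 0.0
4.42 [485.8 121.8 133. ] [ 0.4 -0.4 -0.9] 0.2
4.75 [493.2 136.6 132.9] [ 0.   0.3 -1.3] -0.0
5.08 [503.1 149.8 132.9] [-0.1  0.1 -1.4] -0.2
5.42 [515.2 161.  132.9] [-0.  -0.6  0.7] 0.0
5.75 [529.2 170.  132.8] [-0.4 -0.2  0.7] -0.1
6.08 [544.6 176.3 132.8] [-0.4  0.1 -0.3] -0.2
6.42 [560.8 179.7 132.8] [ 0.7 -0.1 -0.2] -0.1
```

View pics/t3.png

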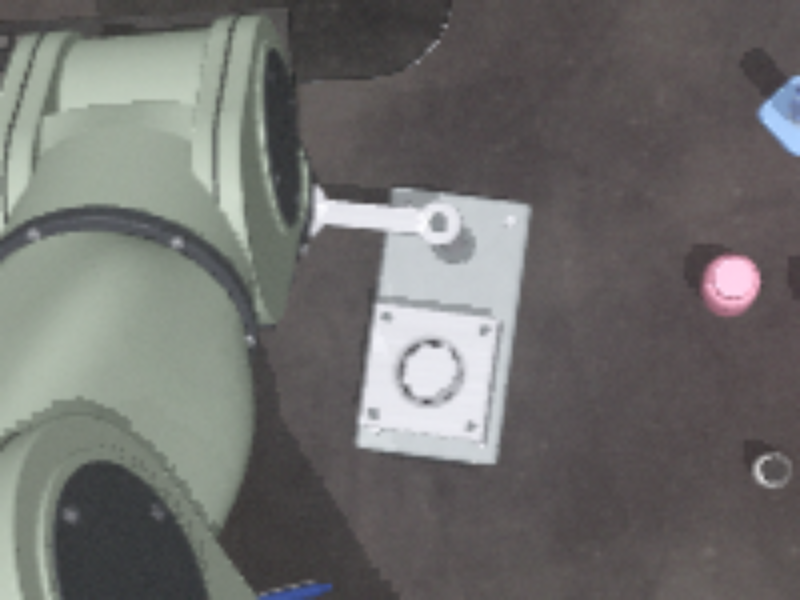

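```bash
python3 - <<'E'
from h import *
p,q=kpose(1.5,-1,30,133); 
bot.move_l(p,rate=100); p[2]=200; bot.move_l(p,rate=200)
im=bot.capture("top")
bot.open()
g=cv2.cvtColor(im,cv2.COLOR_RGB2GRAY)[205:242,215:262]
cv2.imwrite("pics/t4.png",cv2.resize(g,None,fx=14,fy=14,interpolation=cv2.INTER_CUBIC))
print(onz("top",(237.5,223),66.5))
for a in(0,.2,-.2): print(np.round(bot.ik([453.8,-196,34],Q(a)),2))
bot.movep([453.8,-196,160],Q(0)); rd()
cv2.imwrite("pics/t5.png",cv2.resize(bot.capture("side")[:,:,::-1],None,fx=1.4,fy=1.4))
E
```

```text
[481.07785022 101.4834828   66.5       ]
[ 0.41  0.93 -0.12  1.95  0.36  0.29  1.56]
[ 0.43  0.93 -0.16  1.95  0.46  0.3   1.66]
[ 0.39  0.93 -0.09  1.95  0.26  0.27  1.46]
9.75 [ 454.1 -195.5  160. ] [-0.1  0.3  0.6] 85.2
```

View pics/t4.png

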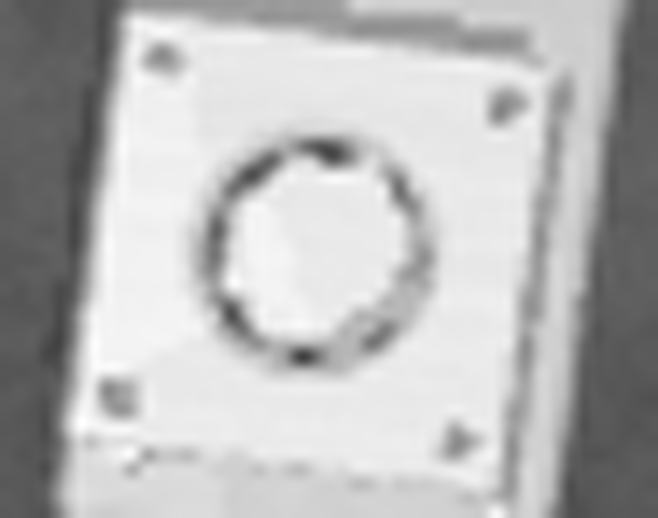

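View pics/t5.png

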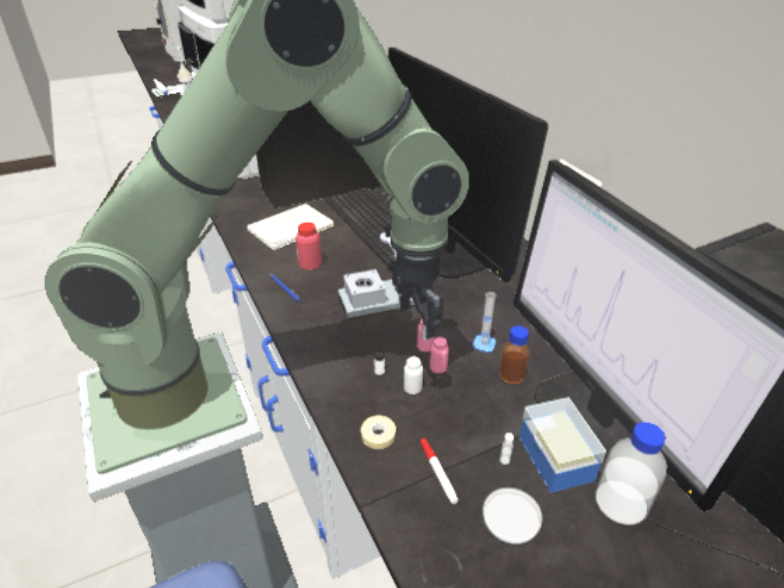

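```bash
python3 - <<'E'
from h import *
print(proj("side",[454,-196,160])*1.4,proj("side",[454,-196,74])*1.4)
for a in(-.3,-1.87): print(a,np.round(bot.ik([453.8,-196,34],Q(a)),2))
for a in(-2.6,-2.2,-1.8,-1.4,-1.,-.6,-.2): print(a,np.round(bot.ik([482,102,100],Q(a)),2))
E
```

```text
[414.91540899 328.60580533] [413.6357844  362.16617973]
-0.3 [ 0.39  0.93 -0.09  1.95  0.25  0.27  1.36]
-1.87 [ 0.27  0.94  0.14  1.95 -0.41  0.28  0.45]
-2.6 [-0.56  0.88  0.54  1.93 -0.83  0.56 -0.48]
-2.2 [-0.49  0.85  0.41  1.93 -0.68  0.5  -0.23]
-1.8 [-0.44  0.83  0.3   1.93 -0.52  0.46  0.01]
-1.4 [-0.38  0.82  0.2   1.93 -0.36  0.43  0.26]
-1.0 [-0.33  0.81  0.11  1.93 -0.2   0.42  0.49]
-0.6 [-0.28  0.8   0.01  1.92 -0.02  0.41  0.71]
-0.2 [-0.22  0.8  -0.09  1.92  0.16  0.42  0.93]
```

```bash
python3 - <<'E'
from h import *
x,y=453.8,-196
bot.movep([x,y,110],Q(-.3)); rd()
print(bot.move_l([x,y,34],rate=100,max_force=8)); rd()
bot.gripper_close(20); rd()
bot.open()
bot.move_l([x,y,90],rate=150)
bot.movep([x,y,90],Q(-1.87)); 
print(bot.move_l([x,y,34],rate=100,max_force=8)); rd()
bot.gripper_close(90); rd(); print(bot.current_ee_rot())
bot.move_l([x,y,150],rate=150); rd()
for n in("side","top"): cv2.imwrite(f"pics/{n}6.png",cv2.resize(bot.capture(n)[130:330,200:460,::-1],None,fx=3,fy=3))
E
```

```text
10.14 [ 453.8 -195.3  110.1] [ 0.5 -0.6  0.4] 85.9
False
11.05 [ 454.1 -196.1   34.6] [-0.2 -0.1 -0.4] 85.5
11.55 [ 453.9 -196.1   34.2] [-0.7  0.6  5.3] 36.4
False
14.24 [ 453.9 -196.1   34.4] [-0.3  0.6  0. ] 85.1
14.78 [ 453.9 -196.    34.6] [-2.1  1.1 13.3] 34.8
[8.04599346e-01 5.93817971e-01 2.19091374e-04 2.48433641e-04]
15.7 [ 453.6 -195.8  149.4] [ 0.3 -0.5 -0.9] 34.8
```

View pics/side6.png

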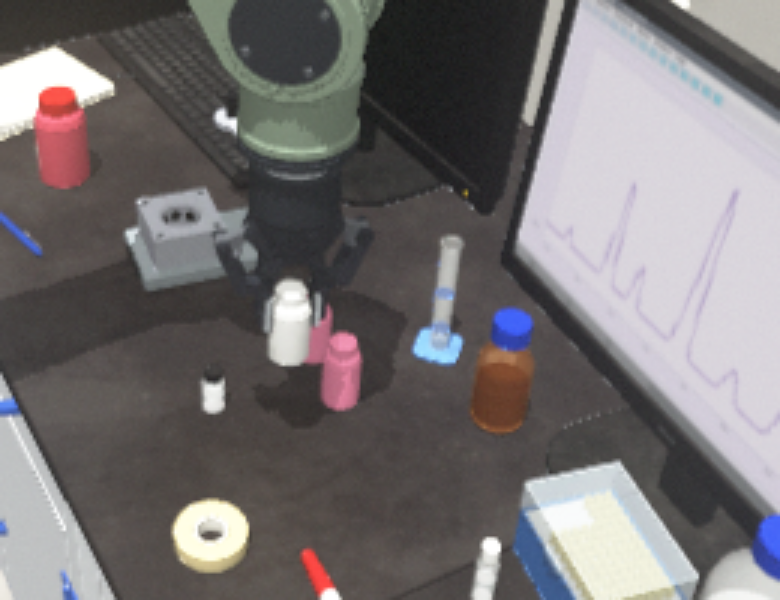

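View pics/top6.png

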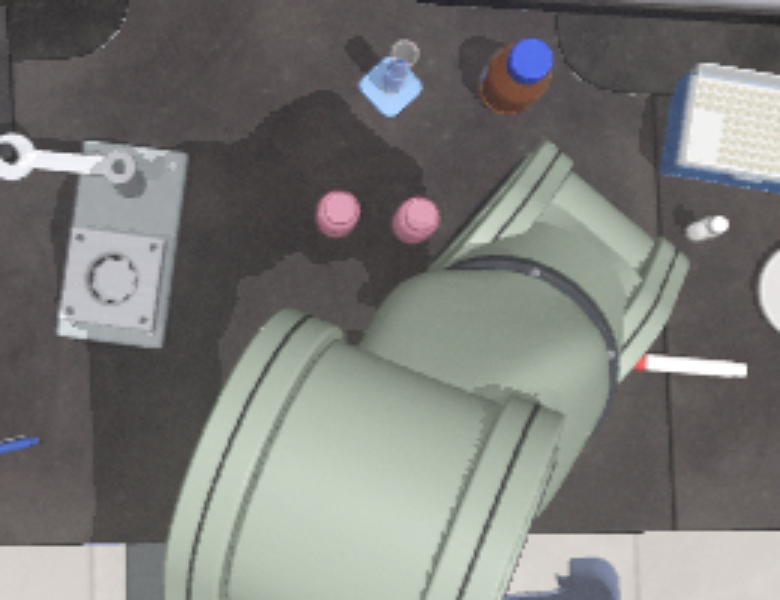

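```bash
python3 - <<'E'
from h import *
bot.movep([482,102,130],Q(-1.4)); rd()
f0=bot.current_ft_force()
print(bot.move_l([482,102,104],rate=100,max_force=6)); rd()
cv2.imwrite("pics/side7.png",cv2.resize(bot.capture("side")[150:240,220:330,::-1],None,fx=7,fy=6.6))
print(bot.move_l([482,102,90],rate=30,max_force=5)); rd()
bot.dwell(.1); rd(); print(np.round(bot.current_moment(),2))
cv2.imwrite("pics/side8.png",cv2.resize(bot.capture("side")[150:240,220:330,::-1],None,fx=7,fy=6.6))
E
```

```text
16.95 [482.3 100.6 130.1] [-0.1 -1.1 -1.7] 34.7
False
17.36 [482.1 101.2 104.1] [-0.3 -0.2 -0.5] 34.8
False
18.02 [482. 102.  90.] [ 0.1  0.1 -0.5] 34.9
18.12 [482.  102.   90.1] [ 0.5  0.2 -1.6] 35.0
[ 0.03 -0.02  0.03]
```

View pics/side8.png

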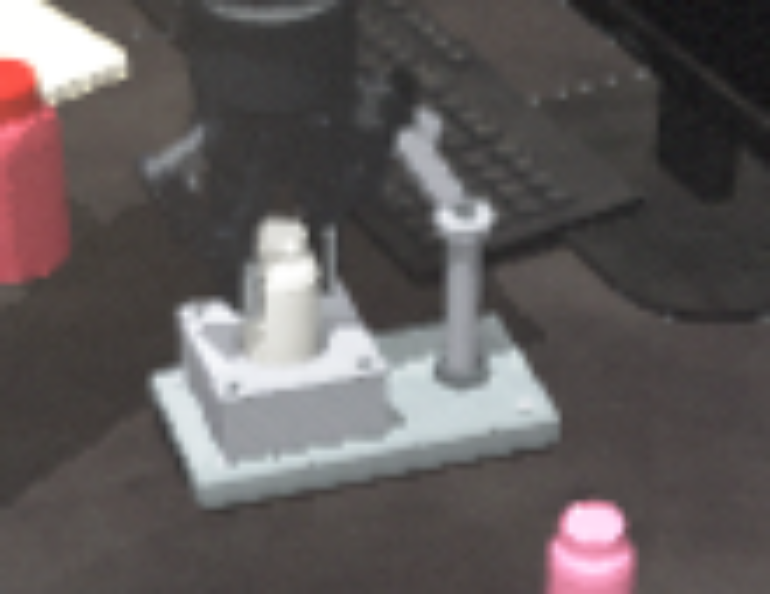

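```bash
cat > tw.py <<'E'
from h import *
import sys
z=bot.current_eef_pos()[2]; s=1
base=-1.0
for i in range(14):
    z-=2; s=-s
    fz=bot.current_ft_force()[2]-base
    f=bot.move_l([482,102,z],Q(-1.4+s*.3),rate=2.6,max_force=max(3,19-fz))
    ft=bot.current_ft_force(); e=bot.current_eef_pos()
    print(i,round(bot.current_time_s(),2),f,np.round(e,1),np.round(ft,1),round(bot.current_moment()[2],2), "blk+depth",round(e[2]-34.4-36.5+(ft[2]-base)/4,1))
    if f: break
E
python3 tw.py
```

```text
0 18.96 False [482.1 102.   88.2] [ 0.8 -0.3 -1. ] 0.03 blk+depth 17.3
1 19.77 False [482.5 102.4  86.3] [3.3 4.3 2. ] -0.08 blk+depth 16.2
2 20.59 False [482.7 102.5  84.4] [4.5 4.8 2.6] -0.03 blk+depth 14.4
3 21.41 False [483.3 102.8  82.6] [5.6 5.6 6. ] 0.14 blk+depth 13.5
4 22.23 False [482.8 102.6  80.6] [3.3 6.  5.9] -0.29 blk+depth 11.4
5 23.04 False [483.2 102.7  78.7] [4.7 5.9 7. ] 0.13 blk+depth 9.8
6 23.86 False [482.7 102.5  76.5] [3.1 5.  7.6] 0.04 blk+depth 7.7
7 24.68 False [483.2 102.7  74.6] [4.7 7.  6.1] 0.34 blk+depth 5.5
8 25.49 False [482.8 102.5  72.5] [3.4 5.3 5.8] -0.23 blk+depth 3.3
9 26.31 False [483.1 102.7  70.6] [4.5 5.9 5.7] 0.24 blk+depth 1.3
10 27.12 False [482.9 103.   68.5] [3.2 7.8 5.7] 0.01 blk+depth -0.7
11 27.94 False [483.1 102.8  66.8] [ 3.2  6.1 13.7] 0.33 blk+depth -0.4
12 28.43 True [483.2 103.   65.8] [-1.4  2.4 17.4] -0.3 blk+depth -0.5
```

```bash
python3 - <<'E'
from h import *
p=bot.current_eef_pos(); p=np.array(p); p[2]=69.6
bot.move_l(p,rate=10); rd()
bot.open(); rd()
p[2]=170; bot.move_l(p,rate=150); rd()
x,q=kpose(1.5,1,34,190); print(x,q,bot.ik(x,q))
cv2.imwrite("pics/side9.png",cv2.resize(bot.capture("side")[150:240,220:330,::-1],None,fx=7,fy=6.6,interpolation=cv2.INTER_CUBIC))
E
```

```text
28.99 [483.3 103.1  69.6] [1.8 2.8 3.8] 34.7
29.54 [483.1 103.   69.6] [-0.9  0.1 -0.7] 84.8
30.36 [482.9 103.1 169.4] [-0.6  0.1  0.6] 85.7
[612.66549134 175.35072383 190.        ] [ 7.34357533e-01  6.78762856e-01 -4.49664301e-17  4.15622379e-17] [-0.52945522  0.90053972  0.47890963  1.29628812 -0.43045538  1.04596065
 -0.06995394]
```

View pics/side9.png

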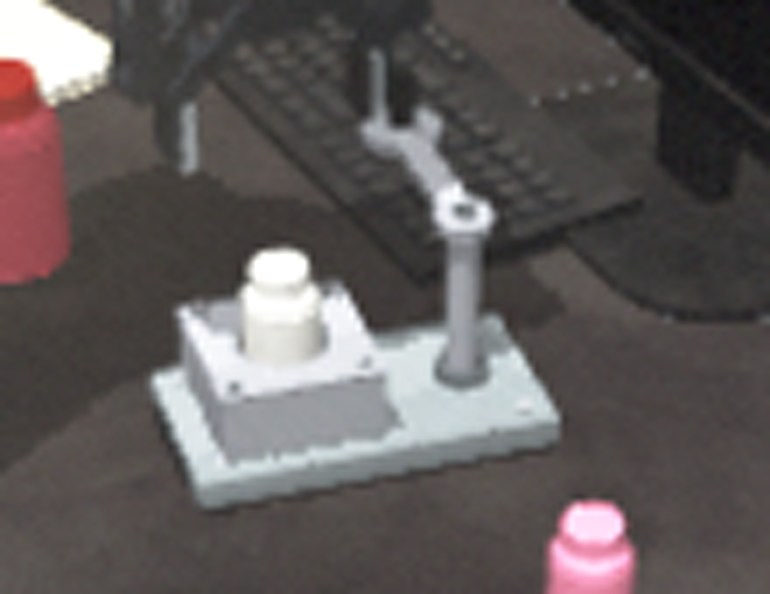

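```bash
python3 - <<'E'
from h import *
for z in(105,110.5,116): print(z,proj("side",[482.7,102.5,z]))
bot.gripper_close(20)
x,q=kpose(1.5,1,34,200); bot.movep(x,q); rd()
x[2]=133; print(bot.move_l(x,rate=150,max_force=8)); rd()
for th in list(np.arange(1.45,0,-.2))+[.04]:
    p,q=kpose(th,1,21.5,133)
    f=bot.move_l(p,q,rate=100,max_force=12); rd()
    if f: print("stopped",th); break
E
```

```text
105 [259.48283702 191.42033867]
110.5 [259.44044526 190.01388972]
116 [259.39784172 188.60041454]
31.89 [612.2 174.9 199.6] [-0.1 -0.2 -1.2] 0.1
False
32.49 [612.9 175.1 133.9] [0.5 0.6 0.5] 0.4
32.81 [596.2 177.9 134.1] [-0.2 -0.1 -0.8] -0.1
33.16 [578.3 180.5 133.5] [ 0.1 -0.5 -0.1] -0.2
33.51 [559.9 179.7 133.2] [ 0.4 -0.1  0.2] 0.1
33.86 [542.  175.5 133.1] [1.3 0.6 0.5] 0.1
34.21 [525.2 167.9 133.1] [ 1.1  0.5 -0.3] -0.3
34.56 [510.3 157.1 133. ] [ 0.4  0.2 -0.6] -0.2
34.91 [497.9 143.5 133. ] [0.2 0.2 0.6] 0.2
35.26 [488.4 127.7 133. ] [ 0.2  0.4 -0.7] -0.1
35.51 [487.5 126.8 132.9] [-0.  -0.2  0.8] -0.1
```

```bash
python3 - <<'E'
from h import *
p,q=kpose(-.13,1,21.5,133)
print(bot.move_l(p,q,rate=20,max_force=7)); rd()
h=head(0); p=np.array(bot.current_eef_pos())
v=np.r_[np.cos(h),np.sin(h),0]
bot.move_l(p+12*v,rate=60); p=p+12*v; p[2]=230; bot.move_l(p,rate=150); 
bot.movep([300,480,260],Q(0.335)); rd()
s=bot.capture("side");t=bot.capture("top")
cv2.imwrite("pics/s10.png",s[:,:,::-1]);cv2.imwrite("pics/t10.png",t[:,:,::-1])
cv2.imwrite("pics/c10.png",np.hstack([cv2.resize(s[170:230,235:305,::-1],None,fx=5.6,fy=8),cv2.resize(t[170:245,215:265,::-1],(392,480))]))
E
```

```text
True
35.88 [486.2 124.  132.9] [1.5 3.5 1.8] -0.4
38.5 [301.2 479.1 259.9] [0.1 0.6 0.3] -0.1
```

View pics/c10.png

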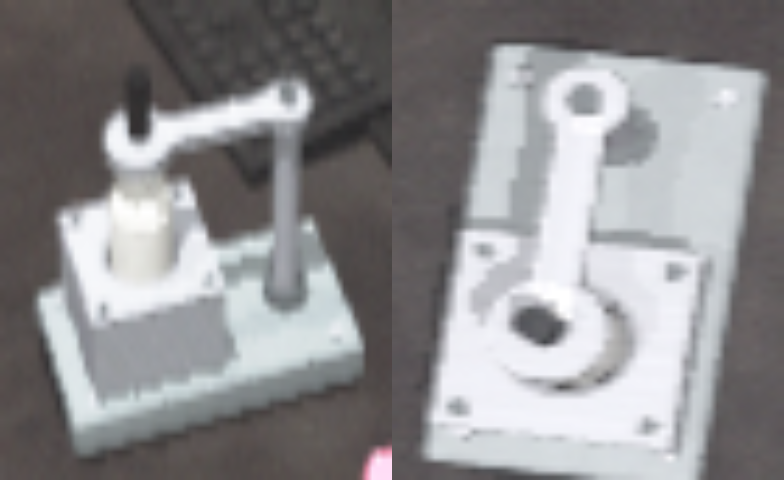

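View pics/t10.png

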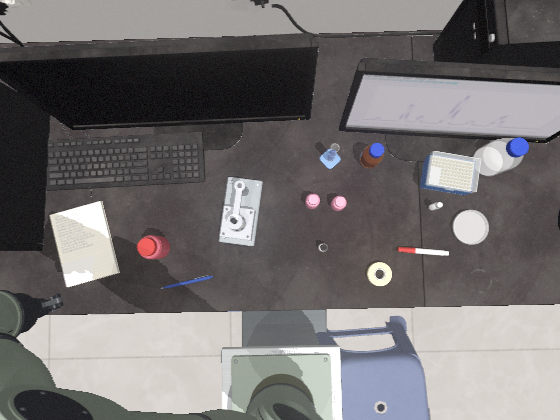

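```bash
python3 - <<'E'
from h import *
for th in(-.05,0,.05): k=knob(th); print(th,k,proj("top",[*k,153]),proj("side",[*k,153]),proj("top",[*k,123]))
s=cv2.imread("pics/s10.png");t=cv2.imread("pics/t10.png")
g=cv2.cvtColor(t,cv2.COLOR_BGR2GRAY)[212:230,225:245]; m=(g<110).astype(np.uint8)
n,l,st,c=cv2.connectedComponentsWithStats(m); print(st,c+[225,212])
g=cv2.cvtColor(s,cv2.COLOR_BGR2GRAY)[176:190,252:268]; print((g[2:10]<60).astype(int))
E
```

```text
-0.05 [482.14460165  97.23479857] [235.21086379 220.21266186] [259.63562034 179.75528894] [236.63558158 221.06328362]
0 [482.70307638 101.69953681] [233.35985742 220.02786081] [259.21117974 179.02724121] [234.83299113 220.88324266]
0.05 [483.48399708 106.13078319] [231.52178537 219.75077978] [258.85723891 178.29138685] [233.04296037 220.61332728]
[[  0   0  20  18 335]
 [  6   6   6   6  24]
 [ 16  17   1   1   1]] [[234.5641791  220.47462687]
 [233.33333333 220.5       ]
 [241.         229.        ]]
[[0 0 0 0 0 0 0 0 0 0 0 0 0 0 1 0]
 [0 0 0 0 0 0 0 0 1 0 0 0 0 0 0 1]
 [0 0 0 0 0 0 1 1 1 1 0 0 0 0 0 1]
 [0 0 0 0 0 0 1 1 1 1 0 0 0 0 0 0]
 [0 0 0 0 0 0 1 1 1 1 0 0 0 0 0 0]
 [0 0 0 0 0 0 1 1 1 0 0 0 0 0 0 0]
 [0 0 0 0 0 0 1 1 1 0 0 0 0 0 0 0]
 [0 0 0 0 0 0 1 1 1 0 0 0 0 0 0 0]]
```

```bash
python3 -c "
from h import *
rd(); bot.close_job()"
```

```text
38.6 [301.1 479.2 259.9] [-0.6  0.4  0.9] -0.2
the job is handed in; nothing more can be done
```

The shaker is loaded and the job is handed in at 38.6 s of the 67 s allowed. No verdict is reported on handing in.

- **Retainer opened:** I pushed the knob round with the shut fingers to about 1.5 rad, and the top picture showed the bore completely uncovered.
- **Bottle seated:** I gripped the white bottle with the fingertips about 34 mm above its underside, then worked it down with ±0.3 rad twists.
    - **Force:** it needed about 7–9 N through the bumps. The force then rose at close to the block's spring rate to about 18 N, where I stopped. That puts the block about 4.6 mm down, under the 7 mm limit.
    - **Depth:** contact came about 0.5 mm below the floor height I had worked out. After release, the cap top measured about 111 mm high in the side picture, against 110.5 mm expected for a bottle that is home.
- **Retainer shut:** I pushed the knob back until it met the stop, at a 7 N limit. The last top picture puts the knob at pixel (233.3, 220.5), against (233.4, 220.0) expected when fully shut.
- **Rest of the bench:** in that picture the other things stand where they were, judged by eye, and the robot was clear of everything.

One reading was lower than expected: the turning moment I sampled was only about 0.3 N m, against the stated maximum of 0.9. The bottle may therefore have slipped a little in the grip, but the depth and force checks agree that it is home.

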